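Unpack the coin tubes from the clamped presentation box

ROBOT

A 6-joint arm with a two-finger parallel gripper is mounted at the origin on the work surface. World frame = base frame: x ahead of the robot, y to its left, z up, the work surface at z = 0. Lengths are in m, angles in rad, forces in N, time in s.
With the tool pointing down it reaches from about 0.325 to 0.85 m from the base axis. Payload 4.4 kg.
Tool frame: the origin (TCP) lies on the centre line of the jaws, within the pads' length; the fingertips stand 17 mm ahead of it and the grasp point (between the pads) lies 2 mm behind it; z points along the fingers, y is the line along which they close (so a half turn about z gives the same grasp; the last joint's range is limited). The gripper opens to 94 mm and grips with 3 to 60 N. Pads are 16 mm wide; open, the fingers measure 119 mm over their backs; the gripper's body (75 mm by 177 mm) begins 78 mm behind the grasp point.
Start: joints at [-1.26, 0.207, 1.542, -0, 1.393, -0.15], TCP at [0.256, -0.515, 0.222] pointing down, gripper open.
Joint ranges: [-2.73, 2.73], [-0.86, 2.22], [0.23, 2.46], [-1.11, 4.25], [0.08, 2.63], [-2.82, 2.82]. Speed limits (rad/s): [2.79, 2.79, 3.14, 3.14, 3.14, 3.14].

INTERFACE

Orientations are given as [roll, pitch, yaw] about the fixed x, y, z axes, in that order (R = Rz(yaw) Ry(pitch) Rx(roll)).
In Python, from station import status, eyes, r gives the robot as it stands.
- The arm moves only by the shell command python3 -m jog 'ROWS' [FORCE]. ROWS is JSON, a list that holds one entry, the list of rows, each a list of 5 numbers: the finger opening in cm, from 0 to 9.4, then the shift along the tool's x, y, z in cm, then the turn about the tool's z in degrees. In form: [[[grip, tx, ty, tz, twist], ...]]. A call has 1 to 10 rows; each row shifts and turns the commanded pose from where the row before left it, along the tool's axes as they then stand; what a row does not reach is not made up. A row lasts 1/10 s, in which the tool goes at most 50 mm and 8.59 degrees, less where a joint would pass 70% of its speed; a pose out of reach is approached as far as the arm can. A call is refused whole if a number of a shift passes 5 or a number of a turn 8.59, either way. A call with a gripper value outside its range is refused whole. The fingers move at their own pace and stop on an object; FORCE is the grip in N (left out, the last holds). Time passes only in rows, so rows that do not move let the fingers close. It gives the time, the measured TCP pose, the force, the opening and the grip force at its end, in the units of the state.
- status.observe(): the state, without advancing time (a new reading comes with each control period).
- eyes.capture(name): name is "scene" or "top" or "wrist"; returns the picture (420x560x3 uint8, red, green, blue); there is no depth.
- eyes.calibration(name): a dict with "K" (3x3 intrinsics, pixels), "camera_from_world" (4x4, takes a point from world to camera coordinates). Camera axes: x right, y up, looking along -z (the intrinsics and any distortion apply to the point x, -y, -z); pixel columns grow to the right and rows downward; lengths in m; the calibration is good to about 2 mm. A picture is of the moment at which its call begins: read the wrist's pose just before it. calibration takes no time and is no camera call; for the wrist camera it gives the pose at the moment of the call.
- r.finish_job(): hands the job in; it is judged then, once.
The state is a dict: "time_s": time; "qpos": joint angles; "qd": joint speeds; "tau": joint torques, N m; "tool_pos": TCP position; "ee_rot": TCP orientation; "ft_force": force on the tool from outside, world axes, zero at the start; "moment": the same for the moment, N m; "opening": finger opening in m; "grip_force": force on a finger pad.
Only numpy, scipy, OpenCV 4.12 (cv2) and the standard library are available. Lean on these libraries where they do the work, as an engineer would, in place of code of your own. Each camera call takes 0.05 s, during which the arm holds its last target. There are 200 camera calls.

TASK

Knock both red sprung pins of the box station fully home with the mallet (never push on the station or its pins with the gripper) so that they hold the box base down, then draw the tight blue lid straight up off the base, which must stay down in its station. Put all the coin tubes that are in the box into the grey tray (standing or lying), and finish with the lid standing mouth down on the black desk pad and the mallet put down next to it on the same pad, not touching the lid. Leave the mouse, the loupe and the red ring case where they are.

Things in the scene. Friction and masses are not known exactly. Their poses are not given: they have to be found in the camera images.
- station: Box station, fixed aluminium plate 90 x 303 x 6 mm with the box on it and a dark steel bracket at each end (bracket top 42 mm above the desk). Origin: centre of its underside, on the desk; y runs along the box from pin to pin, x across. The pins stand at x = 0, y = +120.5 mm (pin_l) and -120.5 mm (pin_r).
- pin_l (a joint): Travel of the sprung pin at the station's +y end, in m: 0 = up, 0.018 = fully home on its stop (over 0.0155 counts as home). Driving it takes about 15 N; a friction collar keeps it where it is left against its light return spring. Home, its foot stands over the end of the box's foot plate and holds it down.
- pin_r (a joint): The same for the pin at the station's -y end.
- pin_l_top (a point): Centre of the top of the round red cap of pin_l (cap 22 mm across, 10 mm thick): 72 mm above the desk when up, 54 mm when home. It moves with the pin. The cap's axis is 32 mm from the end face of the lid.
- pin_r_top (a point): The same for pin_r.
- base: Box base, loose in the station: blue foot plate 52 x 259 x 8 mm, white neck 40 x 169 mm up to 46 mm above the origin, with five cells in a row (centres y = -66, -33, 0, 33, 66 mm; floor 8 mm above the origin). Origin: centre of its underside, 6 mm above the desk. Spring leaves in the neck drag several N on the lid for its first 33 mm: with the pins up the base comes up with it.
- lid: Deep blue lid with brass band, 48 (x) x 177 (y) x 69 mm high, open below, walls 2.5 mm. Origin: centre of its mouth; z points to its closed top. On the box its mouth is 14 mm and its top 83 mm above the desk, axes parallel to the base's; it overlaps the neck by 38 mm and clears the tubes once raised 65 mm. Grip it from above across its 48 mm width.
- pad: Black rubber desk pad, 220 (x) x 200 (y) mm, 2 mm thick, fixed. Origin: centre of its underside. At the start the mallet stands on its -y half; the +y half is free.
- mallet: Mallet, 0.3 kg, standing on its head: orange block head 48 (x) x 42 (y) x 50 mm high; wooden handle 16 mm wide, 20 mm high, running to -x from 24 to 136 mm off the head's axis, centre line 28 mm above the head's underside. Origin: centre of the head's underside, the striking face. Centre of mass about 7 mm from the head's axis on the handle side.
- tray: Grey-rimmed tray with a tan floor, fixed to the desk, 200 (x) x 160 (y) mm outside, 5 mm walls and floor, 26 mm high. Origin: centre of its underside.
- tube1: Square coin tube 28 x 28 x 62 mm with a gold cap, 70 g, standing at the start in one of the box's five cells (all hidden by the lid), its cap standing 24 mm above the rim of the neck (top 76 mm above the desk). Origin: centre of its underside. Three to five tubes are present; None from the start if absent.
- tube2: Square coin tube 28 x 28 x 62 mm with a gold cap, 70 g, standing at the start in one of the box's five cells (all hidden by the lid), its cap standing 24 mm above the rim of the neck (top 76 mm above the desk). Origin: centre of its underside. Three to five tubes are present; None from the start if absent.
- tube3: Square coin tube 28 x 28 x 62 mm with a gold cap, 70 g, standing at the start in one of the box's five cells (all hidden by the lid), its cap standing 24 mm above the rim of the neck (top 76 mm above the desk). Origin: centre of its underside. Three to five tubes are present; None from the start if absent.
- tube4: Square coin tube 28 x 28 x 62 mm with a gold cap, 70 g, standing at the start in one of the box's five cells (all hidden by the lid), its cap standing 24 mm above the rim of the neck (top 76 mm above the desk). Origin: centre of its underside. Three to five tubes are present; None from the start if absent.
- tube5: Square coin tube 28 x 28 x 62 mm with a gold cap, 70 g, standing at the start in one of the box's five cells (all hidden by the lid), its cap standing 24 mm above the rim of the neck (top 76 mm above the desk). Origin: centre of its underside. Three to five tubes are present; None from the start if absent.
- mouse: Bystander: black computer mouse, 100 x 60 x 30 mm. Origin: centre of its underside.
- loupe: Bystander: small dark loupe, 26 mm across and 26 mm high with a steel lug. Origin: centre of the lens part's underside.
- ring_case: Bystander: red ring case, 50 x 50 x 38 mm. Origin: centre of its underside.
Not all that is in view belongs to the job. Leave any green or pink look-alike of the lid alone.

How it is judged:
On the way, in this order (a step that is already met when the one before it is completed fails the run):
1. both pins are driven fully home (value of joint each of pin_l, pin_r above 0.0155 m), for 0.2 s.
2. the lid is drawn off straight up, the base staying down with both pins home (all of step 1 and z of lid in the frame of base above 0.052 m and horizontal distance between lid and base below 0.03 m and angle between lid's own z axis and vertical below 0.25 rad), for 0.05 s.
At the end, for the whole second after the job is handed in: Both pins home (over 15.5 mm) and the base down; every tube present at rest inside the tray, standing or lying; the lid mouth down (within 0.15 rad) and the mallet with their origins over the desk pad, at rest, not touching each other (all of step 1 and z of base in the frame of station below 0.01 m and x of lid in the frame of pad between -0.11 and 0.11 m and y of lid in the frame of pad between -0.1 and 0.1 m and height (world z) of each of lid, mallet below 0.075 m and linear speed of each of lid, mallet, tube1, tube2, tube3, tube4, tube5 below 0.03 m/s and x of mallet in the frame of pad between -0.11 and 0.11 m and y of mallet in the frame of pad between -0.1 and 0.1 m and not (contact force between lid and mallet above 0.05 N) and angle between lid's own z axis and vertical below 0.15 rad and x of tube1 in the frame of tray between -0.095 and 0.095 m and y of tube1 in the frame of tray between -0.075 and 0.075 m and height (world z) of each of tube1, tube2, tube3, tube4, tube5 below 0.045 m and x of tube2 in the frame of tray between -0.095 and 0.095 m and y of tube2 in the frame of tray between -0.075 and 0.075 m and x of tube3 in the frame of tray between -0.095 and 0.095 m and y of tube3 in the frame of tray between -0.075 and 0.075 m and x of tube4 in the frame of tray between -0.095 and 0.095 m and y of tube4 in the frame of tray between -0.075 and 0.075 m and x of tube5 in the frame of tray between -0.095 and 0.095 m and y of tube5 in the frame of tray between -0.075 and 0.075 m).
It fails at once if the gripper or arm pushes on the station or its pins (over 3 N) before both pins are home (not (value of joint each of pin_l, pin_r above 0.0155 m) and (contact force between station and the fingers above 3 N or contact force between station and the arm above 3 N)).
It fails at once if the base is lifted more than 8 mm or tips in its station (z of base in the frame of station above 0.014 m or angle between base's own z axis and vertical above 0.12 rad).
It fails at once if the mouse, loupe or ring case is shifted by more than 30 mm (distance of any of mouse, loupe, ring_case from where it was at the start of the episode above 0.03 m).
Of tube1, tube2, tube3, tube4, tube5 only 3 to 5 are there at a start; the rules pass over those that are not, and their reading is None.
At some moment in a run one of mallet may be knocked a few centimetres aside while the robot is not near it.
Once in a run the grip may slacken for a moment while it holds something.
It also fails if it takes over 208 s, if anything falls off the work surface, if the arm or the gripper's body presses on something with over 40 N, if the wrist force passes 120 N, or if a joint passes its speed limit or range.

## Working session

There is one attempt and no reset: what is moved stays moved. The work goes in short steps, Python scripts to look and compute and a shell command to move; the robot and the scene stay as the last step left them, time stands still between calls to the robot, and variables do not carry over. Pictures are saved under pics/ and viewed, at most 14 in all, crops included, and the job is handed in when it is done.

```bash
ls; mkdir -p pics; python3 - <<'E'
from station import status, eyes, r
import cv2,numpy as np
s=status.observe();print({k:np.round(v,3).tolist() for k,v in s.items()})
a=eyes.capture("scene");b=eyes.capture("top")
np.save('scene0.npy',a);np.save('top0.npy',b)
cv2.imwrite('pics/scene0.png',a[:,:,::-1]);cv2.imwrite('pics/top0.png',b[:,:,::-1])
for n in("scene","top","wrist"):
  c=eyes.calibration(n);print(n,c.keys(),np.round(c['K'],1).tolist(),np.round(c['camera_from_world'],3).tolist())
E
```

```text
pics
{'time_s': 0.0, 'qpos': [-1.26, 0.207, 1.543, -0.0, 1.393, -0.151], 'qd': [-0.002, 0.001, 0.0, 0.001, -0.002, -0.001], 'tau': [0.001, -37.088, -28.141, 0.07, 0.036, -0.0], 'tool_pos': [0.255, -0.514, 0.221], 'ee_rot': [-3.139, -0.0, 0.461], 'ft_force': [-0.867, 0.498, 0.331], 'moment': [-0.009, 0.03, -0.034], 'grip_force': 0.0, 'opening': 0.094}
scene dict_keys(['K', 'camera_from_world']) [[432.3, 0.0, 269.2], [0.0, 432.3, 211.8], [0.0, 0.0, 1.0]] [[0.674, 0.738, 0.007, -0.261], [-0.644, 0.584, 0.494, 0.357], [0.36, -0.338, 0.87, -1.585], [0.0, 0.0, 0.0, 1.0]]
top dict_keys(['K', 'camera_from_world']) [[459.8, 0.0, 288.8], [0.0, 459.8, 213.2], [0.0, 0.0, 1.0]] [[-0.007, -1.0, 0.007, -0.112], [0.998, -0.006, 0.066, -0.506], [-0.066, 0.008, 0.998, -1.405], [0.0, 0.0, 0.0, 1.0]]
wrist dict_keys(['K', 'camera_from_world']) [[308.9, 0.0, 286.3], [0.0, 308.9, 208.5], [0.0, 0.0, 1.0]] [[0.446, -0.895, -0.002, -0.572], [0.857, 0.428, -0.288, 0.031], [0.259, 0.127, 0.958, -0.393], [0.0, 0.0, 0.0, 1.0]]
```

View pics/scene0.png

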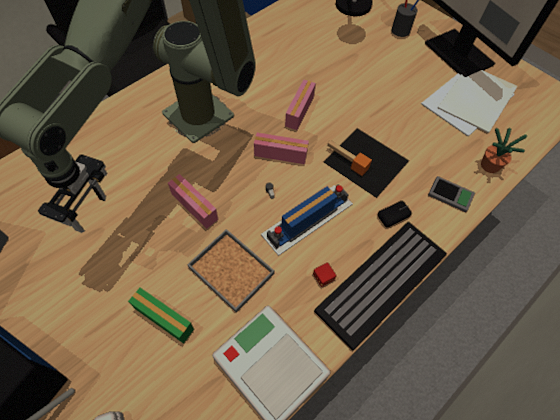

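View pics/top0.png

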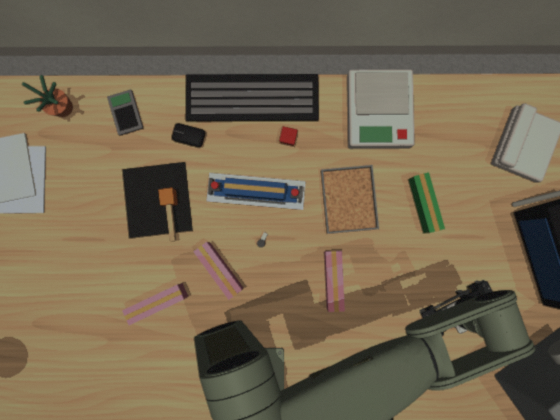

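The scene view shows the blue lid at (313,212) with red pins at (276,232) and (340,190), the orange mallet on the pad at (360,163), and the tray at (231,270). In the top view these are the lid at (255,190), pins at (215,186) and (295,192), mallet head at (168,197) with its handle down to (174,240), pad at (157,200) and tray at (349,199). The lid candidates in the top view are blue (255,190), green (427,202) and pinks (218,270), (335,280), (155,304). Only the blue one sits between red pins on a plate.

```bash
cat > h.py <<'E'
from station import status, eyes, r
import cv2,numpy as np
def ray(n,px,c=None):
    c=c or eyes.calibration(n);T=np.array(c['camera_from_world']);K=np.array(c['K'])
    d=np.linalg.inv(K)@[px[0],px[1],1.];d=T[:3,:3].T@(d*[1,-1,-1]);return -T[:3,:3].T@T[:3,3],d
def onz(n,px,z,c=None):
    o,d=ray(n,px,c);return (o+d*(z-o[2])/d[2])[:2]
def tri(a,pa,b,pb):
    o1,d1=ray(a,pa);o2,d2=ray(b,pb)
    t=np.linalg.lstsq(np.c_[d1,-d2],o2-o1,rcond=None)[0];p,q=o1+t[0]*d1,o2+t[1]*d2
    return (p+q)/2,np.linalg.norm(p-q)
def proj(n,p,c=None):
    c=c or eyes.calibration(n);T=np.array(c['camera_from_world']);q=T[:3,:3]@p+T[:3,3];q=np.array(c['K'])@(q*[1,-1,-1]);return q[:2]/q[2]
def mask(im,lo,hi):
    h=cv2.cvtColor(im,cv2.COLOR_RGB2HSV);lo=np.array(lo);hi=np.array(hi)
    if lo[0]<0: return cv2.inRange(h,np.array([0,lo[1],lo[2]]),hi)|cv2.inRange(h,np.array([180+lo[0],lo[1],lo[2]]),np.array([180,hi[1],hi[2]]))
    return cv2.inRange(h,lo,hi)
RED=([-6,150,60],[5,255,255]);BLUE=([100,110,30],[125,255,255]);ORANGE=([5,190,120],[13,255,255])
def blobs(im,rng,amin=15,box=None):
    m=mask(im,*rng)
    if box: k=np.zeros_like(m);x0,y0,x1,y1=box;k[y0:y1,x0:x1]=255;m&=k
    out=[]
    for c in cv2.findContours(m,cv2.RETR_EXTERNAL,cv2.CHAIN_APPROX_NONE)[0]:
        M=cv2.moments(c)
        if M['m00']>=amin: out.append((M['m00'],M['m10']/M['m00'],M['m01']/M['m00'],c))
    return sorted(out,key=lambda b:-b[0])
E
python3 - <<'E'
from h import *
s=np.load('scene0.npy');t=np.load('top0.npy')
for n,im,bx in(("scene",s,(180,110,420,320)),("top",t,(110,60,400,250))):
  for nm,rg in(("red",RED),("blue",BLUE),("orange",ORANGE)):
    print(n,nm,[(int(a),round(x,1),round(y,1),np.round(cv2.boxPoints(cv2.minAreaRect(c))).tolist() if a>80 else '') for a,x,y,c in blobs(im,rg,10,bx)][:6])
m=mask(t,[0,0,0],[180,255,45])
for c in cv2.findContours(m,cv2.RETR_EXTERNAL,cv2.CHAIN_APPROX_NONE)[0]:
  if cv2.contourArea(c)>300: R=cv2.minAreaRect(c);print('dark',np.round(R[0]),np.round(R[1]),round(R[2],1))
a=cv2.resize(t[140:250,110:310],None,fx=4,fy=4,interpolation=cv2.INTER_CUBIC)
cv2.imwrite('pics/crop1.png',a[:,:,::-1])
E
```

```text
scene red [(249, 324.6, 273.0, [[313.0, 270.0], [327.0, 261.0], [336.0, 276.0], [323.0, 285.0]]), (31, 277.8, 229.6, ''), (26, 338.7, 188.4, '')]
scene blue [(1099, 308.0, 215.1, [[267.0, 226.0], [330.0, 183.0], [344.0, 202.0], [280.0, 246.0]])]
scene orange [(129, 362.2, 159.7, [[353.0, 160.0], [359.0, 151.0], [371.0, 159.0], [366.0, 168.0]])]
top red [(211, 288.1, 135.4, [[279.0, 142.0], [282.0, 126.0], [297.0, 129.0], [294.0, 145.0]]), (31, 214.2, 184.9, ''), (26, 294.6, 191.9, '')]
top blue [(1142, 254.9, 189.6, [[215.0, 194.0], [216.0, 177.0], [297.0, 184.0], [295.0, 202.0]])]
top orange []
dark [483. 356.] [15. 65.] 67.5
dark [340. 367.] [ 12. 158.] 64.2
dark [547. 380.] [71. 79.] 54.7
dark [227. 346.] [45. 71.] 69.2
dark [456. 303.] [ 24. 112.] 68.2
dark [536. 254.] [109.  45.] 90.0
dark [157. 200.] [68. 62.] 83.9
dark [188. 135.] [31. 18.] 14.7
dark [126. 117.] [21. 18.] 72.9
dark [252.  97.] [ 46. 131.] 90.0
```

View pics/crop1.png

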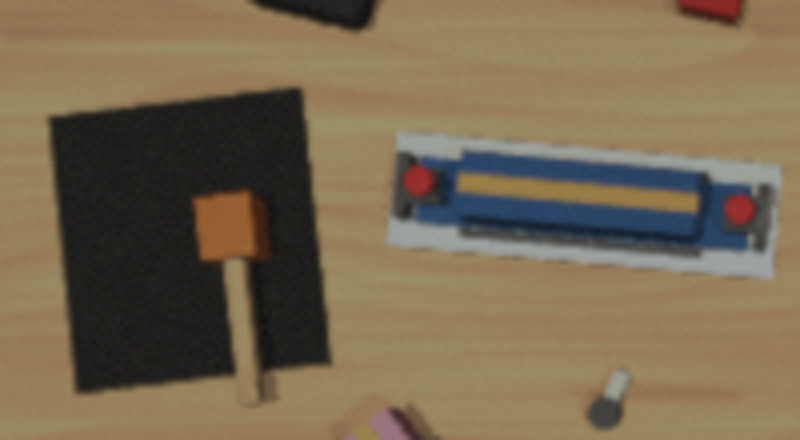

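The crop confirms the blue lid at (254.5,188) between red pins at (214,185) and (295,192). The mallet head's top face is centred at (166,197), with the handle end at (172,240).

```bash
python3 - <<'E'
from h import *
s=np.load('scene0.npy');t=np.load('top0.npy')
pl,e1=tri("top",(214.4,185.1),"scene",(338.7,188.6));pr,e2=tri("top",(294.7,192),"scene",(277.8,229.8))
print('pins tri',pl.round(4),e1,pr.round(4),e2)
L=onz("top",(214.4,185.1),.072);R=onz("top",(294.7,192),.072)
print('pins z72',L.round(4),R.round(4),'scene',onz("scene",(338.7,188.6),.072).round(4),onz("scene",(277.8,229.8),.072).round(4),'dist',np.linalg.norm(L-R),'(241)','yaw',np.degrees(np.arctan2(-(L-R)[0],(L-R)[1])))
print('lid band centre z83',onz("top",(254.5,188),.083).round(4))
C=np.array([110,140])
for nm,q,z in(("head",[(194,200),(247,192),(256,257),(203,262)],.052),("pad",[(50,118),(301,89),(330,364),(77,392)],.002)):
  w=np.array([onz("top",np.array(p)/4+C,z) for p in q]);print(nm,w.round(4).tolist(),'c',w.mean(0).round(4),'sides',np.linalg.norm(np.diff(w,axis=0),axis=1).round(4))
a=onz("top",np.array((238,262))/4+C,.04);b=onz("top",np.array((247,400))/4+C,.04);print('handle',a,b,'len',np.linalg.norm(a-b),'yaw',np.degrees(np.arctan2(*(a-b)[::-1])))
b=blobs(s,ORANGE,10,(180,110,420,320))[0];print('head scene',onz("scene",b[1:3],.052))
m=blobs(t,([5,100,40],[20,255,200]),500,(315,160,385,240));print([(x[0],x[1],x[2],cv2.minAreaRect(x[3])) for x in m][:2])
for p in((322,168),(373,166),(378,230),(327,233)):print('tray',onz("top",p,.026).round(4))
print('tray c',onz("top",(349.5,199.2),.026))
E
```

```text
pins tri [0.5887 0.1089 0.0635] 0.002506548742750555 [ 0.5666 -0.1316  0.064 ] 0.0030145146816375383
pins z72 [0.5867 0.1067] [ 0.5647 -0.1326] scene [0.5923 0.1051] [ 0.5704 -0.1334] dist 0.24024568369847452 (241) yaw -5.2633717570085325
lid band centre z83 [ 0.576  -0.0135]
head [[0.5754, 0.2783], [0.5812, 0.2384], [0.5319, 0.2311], [0.5284, 0.271]] c [0.5542 0.2547] sides [0.0403 0.0498 0.04  ]
pad [[0.6466, 0.4055], [0.6685, 0.2093], [0.4524, 0.185], [0.4319, 0.3809]] c [0.5498 0.2952] sides [0.1975 0.2175 0.1971]
handle [0.52922013 0.24766198] [0.42447418 0.23977103] len 0.10504275808709121 yaw 4.308196157184985
head scene [0.56024616 0.2570628 ]
[(2680.5, 349.11017844929427, 199.14182677361188, ((349.17620849609375, 198.93853759765625), (59.84412384033203, 47.07858657836914), 84.80557250976562)), (776.5, 337.20476497102385, 201.51727838591972, ((349.5, 199.5), (79.0, 69.0), 90.0))]
tray [ 0.644  -0.2186]
tray [ 0.6494 -0.3767]
tray [ 0.4512 -0.3884]
tray [ 0.443  -0.2316]
tray c [ 0.54660209 -0.30228251]
```

```bash
cat >> h.py <<'E'
def go(p,yaw,dz=None):
    "print rows' remaining shift: twist (deg) first, then tx,ty,tz (cm) at the final yaw"
    s=status.observe();y0=s['ee_rot'][2];d=np.array(p)-s['tool_pos'];w=(yaw-np.degrees(y0)+180)%360-180;a=np.radians(yaw)
    print('at',np.round(s['tool_pos'],4),np.round(np.degrees(s['ee_rot']),1),'q6',round(s['qpos'][5],2),'t',s['time_s'],'open',round(s['opening'],4),'grip',round(s['grip_force'],1))
    print('twist',round(-w,1),'shift cm',np.round(100*np.array([d[0]*np.cos(a)+d[1]*np.sin(a),d[0]*np.sin(a)-d[1]*np.cos(a),-d[2]]),2))
def wr(name,view=False):
    c=eyes.calibration("wrist");im=eyes.capture("wrist");np.save(name+'.npy',im)
    if view: cv2.imwrite('pics/'+name+'.png',im[:,:,::-1])
    return im,c
E
python3 -m jog '[[[9.4,0,0,0,7.1],[9.4,0,0,0,7.1],[9.4,0,0,0,7.1],[9.4,2.15,-4.35,0,0],[9.4,2.15,-4.35,0,0],[9.4,2.15,-4.35,0,0],[9.4,2.15,-4.35,0,0],[9.4,2.15,-4.35,0,0],[9.4,2.15,-4.35,0,0],[9.4,2.15,-4.35,0,0]]]'
python3 -m jog '[[[9.4,2.15,-4.35,0,0],[9.4,2.15,-4.35,0,0],[9.4,2.15,-4.35,0,0],[9.4,2.15,-4.35,0,0],[9.4,2.15,-4.35,0,0],[9.4,2.15,-4.35,0,0],[9.4,2.15,-4.35,0,0],[9.4,2.15,-4.35,0,0],[9.4,2.15,-4.35,0,0],[9.4,0,0,0,0]]]'
python3 - <<'E'
from h import *
im,c=wr('w1',True)
go((.557,.255,.1),5)
print([(a,x,y,onz('wrist',(x,y),.052,c),cv2.minAreaRect(k)) for a,x,y,k in blobs(im,ORANGE,200)])
E
```

```text
time_s: 1.1
tool_pos: [0.3785, -0.1963, 0.2222]
ee_rot: [-3.141, 0.0, 0.088]
ft_force: [1.1, -0.1, 0.3]
opening: 0.0937
grip_force: 0.0
time_s: 2.1
tool_pos: [0.5369, 0.2137, 0.2213]
ee_rot: [-3.14, 0.001, 0.095]
ft_force: [0.2, -0.7, -1.2]
opening: 0.0939
grip_force: 0.0
at [0.5361 0.211  0.2213] [1.8e+02 1.0e-01 5.3e+00] q6 1.7 t 2.15 open 0.0938 grip 0.0
twist 0.3 shift cm [ 2.46 -4.2  12.13]
[(1246.5, 250.99425056825777, 169.04746623880197, array([0.56113419, 0.25618287]), ((248.348388671875, 170.8319854736328), (44.81519317626953, 37.4818000793457), 84.80557250976562))]
```

View pics/w1.png

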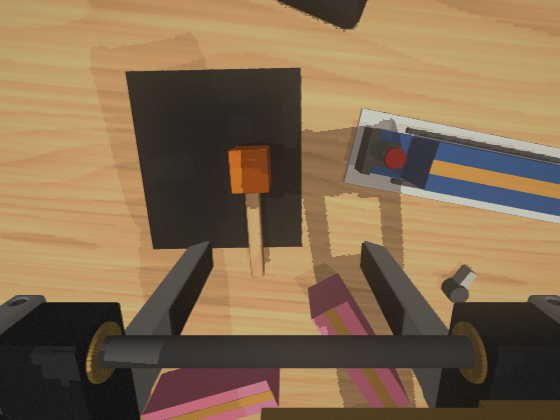

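```bash
python3 - <<'E'
from h import *
im=np.load('w1.npy');c=eyes.calibration('wrist')
b=blobs(im,RED,30,(370,130,420,180));print([(a,x,y,onz('wrist',(x,y),.068,c)) for a,x,y,k in b])
a=onz('wrist',(253,195),.04,c);e=onz('wrist',(258,276),.04,c);print(a,e,np.linalg.norm(a-e),'yaw',np.degrees(np.arctan2(*(a-e)[::-1])))
for p in((127,73),(301,68),(302,246),(153,248)):print('pad',onz('wrist',p,.002,c).round(4))
go((.559,.256,.1),4.5);go((.559,.256,.045),4.5)
E
```

```text
[(313.5, 395.170653907496, 158.07921318447632, array([0.58828516, 0.10616135]))]
[0.52839364 0.25012598] [0.42510265 0.23727434] 0.10408742697944309 yaw 7.092389887095479
pad [0.6478 0.4055]
pad [0.6719 0.2087]
pad [0.4541 0.1835]
pad [0.4322 0.3824]
at [0.5361 0.211  0.2213] [1.8e+02 1.0e-01 5.3e+00] q6 1.7 t 2.15 open 0.0938 grip 0.0
twist 0.8 shift cm [ 2.63 -4.31 12.13]
at [0.5361 0.211  0.2213] [1.8e+02 1.0e-01 5.3e+00] q6 1.7 t 2.15 open 0.0938 grip 0.0
twist 0.8 shift cm [ 2.63 -4.31 17.63]
```

```bash
python3 -m jog '[[[9.4,1.3,-2.1,0,0],[9.4,1.3,-2.1,0,0],[9.4,0,0,4,0],[9.4,0,0,4,0],[9.4,0,0,3.5,0],[9.4,0,0,3,0],[9.4,0,0,2,0],[9.4,0,0,1.1,0],[9.4,0,0,0,0]]]'
python3 -m jog '[[[3,0,0,0,0],[3,0,0,0,0],[3,0,0,0,0],[3,0,0,0,0],[3,0,0,0,0],[3,0,0,0,0],[3,0,0,0,0]]]' 55
python3 -c "
from h import *
go((.559,.256,.15),5.3)"
```

```text
time_s: 3.05
tool_pos: [0.5569, 0.2512, 0.0447]
ee_rot: [3.14, 0.004, 0.088]
ft_force: [-0.4, 0.8, -0.5]
opening: 0.0941
grip_force: 0.0
time_s: 3.75
tool_pos: [0.5589, 0.2534, 0.0468]
ee_rot: [-3.141, -0.001, 0.089]
ft_force: [0.7, -0.7, 0.7]
opening: 0.0418
grip_force: 48.1
at [0.5589 0.2534 0.0468] [-1.8e+02 -1.0e-01  5.1e+00] q6 1.77 t 3.75 open 0.0418 grip 48.1
twist -0.2 shift cm [  0.03  -0.25 -10.32]
```

```bash
python3 -m jog '[[[3,0,0,-2,0],[3,0,0,-4,0],[3,0,0,-4,0],[3,0,0,-1,5],[3,0,0,0,5.2],[3,0,0,0,0],[3,0,0,0,0]]]'
python3 -c "
from h import *
go((.5895,.111,.135),-5.2)"
```

```text
time_s: 4.45
tool_pos: [0.5576, 0.2526, 0.1552]
ee_rot: [3.141, 0.002, -0.087]
ft_force: [0.9, 0.5, -2.6]
opening: 0.0416
grip_force: 55.0
at [0.5576 0.2526 0.1552] [ 1.799e+02  1.000e-01 -5.000e+00] q6 1.94 t 4.45 open 0.0416 grip 55.0
twist 0.2 shift cm [ 4.46 13.81  2.02]
```

```bash
python3 -m jog '[[[3,1.1,3.4,0,0],[3,1.1,3.4,0,0],[3,1.1,3.5,0,0],[3,1.15,3.5,0,0],[3,0,0,1,0],[3,0,0,1,0],[3,0,0,0,0],[3,0,0,0,0]]]'
python3 - <<'E'
from h import *
im,c=wr('w2')
t=eyes.capture('top');a=np.hstack([im[0:420:1],t[:,:]])
cv2.imwrite('pics/m2.png',np.hstack([cv2.resize(im,(400,300)),cv2.resize(t[140:260,110:310],(400,240))[:, :] if 0 else cv2.copyMakeBorder(cv2.resize(t[140:260,110:310],(400,240)),0,60,0,0,0)])[:,:,::-1])
go((.5895,.111,.099),-5.2)
E
```

```text
time_s: 5.25
tool_pos: [0.5895, 0.1127, 0.1352]
ee_rot: [3.142, 0.003, -0.087]
ft_force: [-0.2, -0.3, -2.4]
opening: 0.0417
grip_force: 55.0
at [0.5905 0.1127 0.1365] [-180.    0.   -5.] q6 1.7 t 5.35 open 0.0417 grip 55.0
twist 0.2 shift cm [-0.08  0.17  3.75]
```

View pics/m2.png

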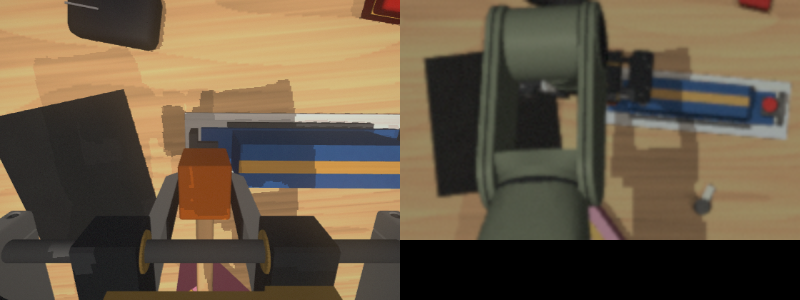

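The view shows the mallet head gripped and hovering over pin_l at the lid's left end (205,185 in the left half), level and square. Pressing down now.

```bash
python3 -m jog '[[[3,0,0.1,1,0],[3,0,0,0.8,0],[3,0,0,0.8,0],[3,0,0,0.5,0],[3,0,0,0.4,0],[3,0,0,0.3,0],[3,0,0,0,0]]]'
```

```text
time_s: 6.05
tool_pos: [0.5907, 0.1109, 0.1002]
ee_rot: [-3.141, -0.0, -0.089]
ft_force: [-3.5, 0.2, 8.1]
opening: 0.0417
grip_force: 55.0
```

```bash
python3 -m jog '[[[3,0,0,0.3,0],[3,0,0,0,0]]]'; python3 -m jog '[[[3,0,0,0.3,0],[3,0,0,0,0]]]'
```

```text
time_s: 6.25
tool_pos: [0.5908, 0.1109, 0.0984]
ee_rot: [-3.141, -0.0, -0.089]
ft_force: [-5.9, 0.6, 13.8]
opening: 0.0415
grip_force: 55.0
time_s: 6.45
tool_pos: [0.5911, 0.1109, 0.0983]
ee_rot: [-3.142, -0.001, -0.088]
ft_force: [-10.7, -0.4, 27.0]
opening: 0.0415
grip_force: 55.0
```

```bash
python3 -m jog '[[[3,0,0,-1.3,0],[3,0,0,-2,0],[3,0,0,-2.3,0],[3,0,0,0,0]]]'
python3 -c "
from h import *
t=eyes.capture('top')
go((.5665,-.139,.14),-5.2)"
```

```text
time_s: 6.85
tool_pos: [0.5933, 0.1107, 0.1516]
ee_rot: [-3.141, -0.007, -0.089]
ft_force: [1.1, -0.4, -1.8]
opening: 0.0415
grip_force: 55.0
at [0.5919 0.1106 0.1496] [-180.    -0.2   -5.1] q6 1.7 t 6.9 open 0.0415 grip 55.0
twist 0.1 shift cm [-0.27 25.09  0.96]
```

```bash
python3 -m jog '[[[3,-0.05,4.2,0,0],[3,-0.05,4.2,0,0],[3,-0.05,4.2,0,0],[3,-0.05,4.2,0,0],[3,-0.05,4.2,0,0],[3,0,4.0,0,0],[3,0,0,1,0],[3,0,0,0,0],[3,0,0,0,0]]]'
python3 - <<'E'
from h import *
im,c=wr('w3')
t=eyes.capture('top');s=eyes.capture('scene')
cv2.imwrite('pics/m3.png',np.hstack([cv2.resize(im,(400,300)),cv2.resize(s[150:270,230:390],(400,300))])[:,:,::-1])
go((.5665,-.139,.14),-5.2)
# pin_l in top/scene
print([(x,y,a) for a,x,y,k in blobs(s,RED,8,(325,170,355,205))],'exp home',proj('scene',[.589,.106,.054]),'up',proj('scene',[.589,.106,.072]))
print([(x,y,a) for a,x,y,k in blobs(t,RED,8,(200,170,230,200))],proj('top',[.589,.106,.054]))
E
```

```text
time_s: 7.8
tool_pos: [0.5646, -0.1369, 0.1364]
ee_rot: [-3.14, 0.004, -0.088]
ft_force: [-0.1, 0.0, -2.9]
opening: 0.0416
grip_force: 55.0
at [ 0.5659 -0.1368  0.1382] [-180.    0.   -5.] q6 1.27 t 7.95 open 0.041 grip 55.0
twist 0.2 shift cm [ 0.08  0.21 -0.18]
[(338.11299435028246, 191.11299435028246, 29.5)] exp home [337.29140683 190.85934345] up [338.12552485 187.75949832]
[(215.0, 185.5, 28.0)] [215.54008401 185.1128986 ]
```

View pics/m3.png

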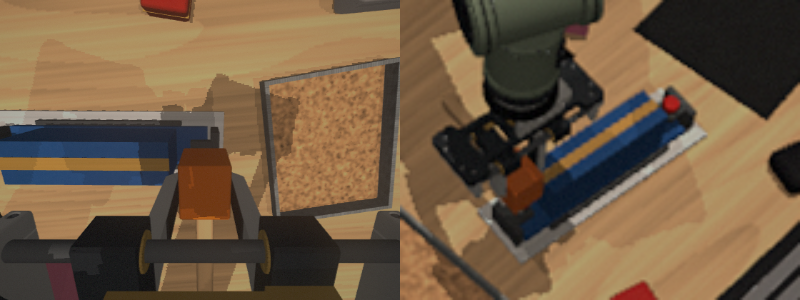

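pin_l reads home: its cap is at scene row 191.1, against 190.9 expected home and 188.6 before. The head now hovers over pin_r, clear of the lid end.

```bash
python3 -m jog '[[[3,0.05,0.2,1.2,0],[3,0,0,0.8,0],[3,0,0,0.8,0],[3,0,0,0.6,0],[3,0,0,0.5,0],[3,0,0,0.3,0],[3,0,0,0.3,0],[3,0,0,0,0]]]';python3 -m jog '[[[3,0,0,0.2,0],[3,0,0,0,0]]]'
```

```text
time_s: 8.75
tool_pos: [0.5665, -0.1399, 0.0983]
ee_rot: [-3.141, 0.0, -0.088]
ft_force: [-9.5, 4.0, 24.3]
opening: 0.0418
grip_force: 55.0
time_s: 8.95
tool_pos: [0.5667, -0.14, 0.0982]
ee_rot: [-3.141, -0.0, -0.088]
ft_force: [-14.1, 5.5, 33.0]
opening: 0.0414
grip_force: 55.0
```

```bash
python3 -m jog '[[[3,0,0,-1.3,0],[3,0,0,-2,0],[3,0,0,-2.6,0],[3,0,0,0,0],[3,0,0,0,0]]]'
python3 - <<'E'
from h import *
s=eyes.capture('scene');t=eyes.capture('top')
for n,im,bx,p in(('scene',s,(265,215,295,245),[.567,-.134]),('top',t,(280,178,310,205),[.567,-.134]),('scene',s,(325,170,355,205),[.589,.106])):
  print(n,[(x,y,a) for a,x,y,k in blobs(im,RED,8,bx)],'home',proj(n,p+[.054]),'up',proj(n,p+[.072]))
go((.568,.2345,.15),-5.2);go((.568,.2345,.047),6)
E
```

```text
time_s: 9.45
tool_pos: [0.5663, -0.1403, 0.15]
ee_rot: [3.141, -0.0, -0.089]
ft_force: [0.1, -0.1, -2.6]
opening: 0.0422
grip_force: 55.0
scene [(278.36507936507934, 233.52380952380952, 10.5)] home [276.71594663 231.94126382] up [276.85286595 229.16860801]
top [] home [295.04638098 191.90872884] up [295.17296163 191.23326745]
scene [(338.11299435028246, 191.11299435028246, 29.5)] home [337.29140683 190.85934345] up [338.12552485 187.75949832]
at [ 0.5649 -0.1398  0.1483] [-179.9    0.2   -5.1] q6 1.27 t 9.55 open 0.0415 grip 55.0
twist 0.1 shift cm [ -3.08 -37.3   -0.17]
at [ 0.5649 -0.1398  0.1483] [-179.9    0.2   -5.1] q6 1.27 t 9.55 open 0.0415 grip 55.0
twist -11.1 shift cm [  4.22 -37.19  10.13]
```

```bash
python3 -m jog '[[[3,-0.34,-4.15,0,0],[3,-0.34,-4.15,0,0],[3,-0.34,-4.15,0,0],[3,-0.34,-4.15,0,0],[3,-0.34,-4.15,0,0],[3,-0.34,-4.15,0,0],[3,-0.34,-4.15,0,0],[3,-0.34,-4.15,0,0],[3,-0.34,-4.1,0,0],[3,0,0,0,-5.5]]]'
python3 -m jog '[[[3,0,0,2,-5.5],[3,0,0,3,0],[3,0,0,2,0],[3,0,0,0,0],[3,0,0,0,0]]]'
python3 - <<'E'
from h import *
s=eyes.capture('scene');t=eyes.capture('top')
for n,im,bx,p in(('scene',s,(265,215,295,245),[.567,-.134]),('top',t,(280,178,310,205),[.567,-.134])):
  print(n,[(x,y,a) for a,x,y,k in blobs(im,RED,8,bx)],'home',proj(n,p+[.054]),'up',proj(n,p+[.072]))
go((.568,.2345,.047),6)
E
```

```text
time_s: 10.55
tool_pos: [0.5669, 0.2389, 0.1481]
ee_rot: [-3.14, 0.003, 0.015]
ft_force: [-0.3, -1.0, -2.6]
opening: 0.0417
grip_force: 55.0
time_s: 11.05
tool_pos: [0.5678, 0.2337, 0.0789]
ee_rot: [3.141, 0.003, 0.103]
ft_force: [-0.2, 0.6, -2.2]
opening: 0.0417
grip_force: 55.0
scene [(277.5483870967742, 232.1451612903226, 31.0)] home [276.71594663 231.94126382] up [276.85286595 229.16860801]
top [(294.5, 192.5, 23.0)] home [295.04638098 191.90872884] up [295.17296163 191.23326745]
at [0.5698 0.2341 0.0814] [-1.8e+02 -1.0e-01  5.9e+00] q6 1.72 t 11.15 open 0.0415 grip 55.0
twist -0.1 shift cm [-0.17 -0.06  3.44]
```

```bash
python3 -m jog '[[[3,0,0,2,0],[3,0,0,1,0],[3,0,0,0.3,0],[3,0,0,0,0],[6,0,0,0,0],[6,0,0,0,0],[8,0,0,0,0],[8,0,0,0,0]]]'
python3 -m jog '[[[9.4,0,0,-1.5,0],[9.4,0,0,-4,0],[9.4,0,0,-4,0],[9.4,0,0,-4,0],[9.4,0,0,-3,0],[9.4,0,0,0,-7.9],[9.4,0,0,0,-7.9],[9.4,0,0,0,-7.9],[9.4,0,0,0,-7.9],[9.4,0,0,0,-7.9]]]'
python3 -m jog '[[[9.4,0,0,0,-7.9],[9.4,0,0,0,-7.9],[9.4,0,0,0,-7.9],[9.4,0,0,0,-7.9],[9.4,0,0,0,-7.9]]]'
python3 -c "
from h import *
go((.577,-.0135,.2),84.8)"
```

```text
time_s: 11.95
tool_pos: [0.5694, 0.2341, 0.0482]
ee_rot: [-3.141, -0.001, 0.103]
ft_force: [-0.3, 0.1, -0.5]
opening: 0.0701
grip_force: 0.0
time_s: 12.95
tool_pos: [0.569, 0.234, 0.2139]
ee_rot: [3.141, -0.001, 0.798]
ft_force: [-0.3, 0.1, -0.3]
opening: 0.0938
grip_force: 0.0
time_s: 13.45
tool_pos: [0.569, 0.234, 0.2139]
ee_rot: [3.14, -0.0, 1.488]
ft_force: [0.2, 1.1, -0.8]
opening: 0.0936
grip_force: 0.0
at [0.569  0.234  0.2139] [179.9  -0.   85.2] q6 0.33 t 13.45 open 0.0936 grip 0.0
twist 0.4 shift cm [-24.58   3.04   1.39]
```

```bash
python3 -m jog '[[[9.4,-4.9,0.6,0,0],[9.4,-4.9,0.6,0,0],[9.4,-4.9,0.6,0,0],[9.4,-4.9,0.6,0,0],[9.4,-4.9,0.6,0,0],[9.4,-4.9,0,0,0],[9.4,-4.9,0,0,0],[9.4,0,0,0,0],[9.4,0,0,0,0]]]'
python3 - <<'E'
from h import *
im,c=wr('w4',True)
go((.577,-.0135,.2),84.8)
E
```

```text
time_s: 14.35
tool_pos: [0.5683, -0.1115, 0.2135]
ee_rot: [3.14, -0.0, 1.479]
ft_force: [-0.5, -0.2, 0.7]
opening: 0.0939
grip_force: 0.0
at [ 0.5684 -0.1102  0.2133] [179.9  -0.   84.9] q6 -0.25 t 14.4 open 0.0942 grip 0.0
twist 0.1 shift cm [ 9.71 -0.02  1.33]
```

View pics/w4.png

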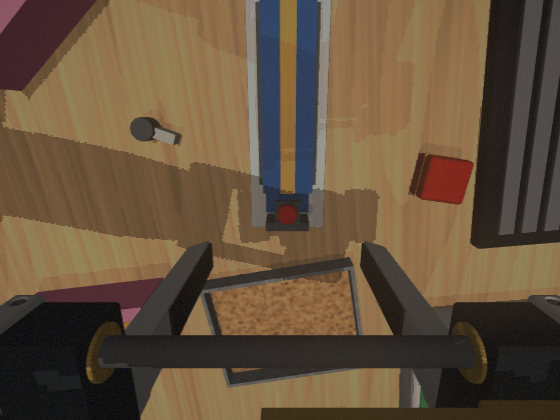

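The wrist view shows the lid running vertically (band from (289,0) to (287,190)), with pin_r's cap at (287,213) over its bracket, so the lid axis lies in the jaw plane.

```bash
python3 - <<'E'
from h import *
im=np.load('w4.npy');c=eyes.calibration('wrist')
print('pin_r',[(a,onz('wrist',(x,y),.054,c).round(4)) for a,x,y,k in blobs(im,RED,60,(265,195,310,230))])
m=mask(im,[10,120,80],[28,255,255])
pts=[]
for r0 in(20,60,100,140,170):
  x=np.nonzero(m[r0,262:318])[0]+262;b=np.nonzero(mask(im,*BLUE)[r0,240:335])[0]+240
  print(r0,x.min(),x.max(),b.min(),b.max());pts.append(onz('wrist',(x.mean(),r0),.083,c))
pts=np.array(pts);print(pts.round(4));f=np.polyfit(pts[:,1],pts[:,0],1);print('yaw',-np.degrees(np.arctan(f[0])),'x at y=-.0135',np.polyval(f,-.0135))
go((np.polyval(f,-.0135),-.0135,.07),84.9)
E
```

```text
pin_r [(261.5, array([ 0.5669, -0.1274]))]
20 281 296 260 316
60 280 295 261 314
100 281 295 262 313
140 281 294 263 312
170 281 294 263 311
[[ 0.5838  0.0516]
 [ 0.5803  0.0212]
 [ 0.5779 -0.0114]
 [ 0.5744 -0.0463]
 [ 0.572  -0.0742]]
yaw -5.269199431480763 x at y=-.0135 0.5775474126777703
at [ 0.5684 -0.1102  0.2133] [179.9  -0.   84.9] q6 -0.25 t 14.4 open 0.0942 grip 0.0
twist -0.0 shift cm [ 9.71  0.06 14.33]
```

```bash
python3 -m jog '[[[9.4,4.85,0,0,0],[9.4,4.85,0.05,0,0],[9.4,0,0,4,0],[9.4,0,0,4,0],[9.4,0,0,3,0],[9.4,0,0,2.5,0],[9.4,0,0,1.6,0],[9.4,0,0,0,0],[4,0,0,0,0],[4,0,0,0,0]]]' 45
python3 -m jog '[[[4,0,0,0,0],[4,0,0,0,0],[4,0,0,0,0],[4,0,0,0,0],[4,0,0,0,0]]]'
python3 -m jog '[[[4,0,0,-0.5,0],[4,0,0,-0.5,0],[4,0,0,0,0]]]'
```

```text
time_s: 15.4
tool_pos: [0.5786, -0.0131, 0.0631]
ee_rot: [3.139, 0.0, 1.483]
ft_force: [-0.1, 0.3, -0.4]
opening: 0.0815
grip_force: 0.0
time_s: 15.9
tool_pos: [0.5778, -0.0139, 0.0618]
ee_rot: [3.14, -0.0, 1.481]
ft_force: [1.3, 0.2, 0.9]
opening: 0.0479
grip_force: 45.0
time_s: 16.2
tool_pos: [0.5767, -0.0137, 0.0711]
ee_rot: [-3.14, -0.0, 1.482]
ft_force: [-0.1, -0.3, -6.0]
opening: 0.0478
grip_force: 45.0
```

```bash
python3 -m jog '[[[4,0,0,-0.8,0],[4,0,0,-0.8,0],[4,0,0,-0.8,0],[4,0,0,-1,0],[4,0,0,-1,0],[4,0,0,-1,0],[4,0,0,-1,0],[4,0,0,-1,0],[4,0,0,-1,0],[4,0,0,0,0]]]' 58
python3 - <<'E'
from h import *
s=eyes.capture('scene');cv2.imwrite('pics/s5.png',cv2.resize(s[130:270,230:430],(800,560))[:,:,::-1])
go((.577,-.0135,.07),84.9)
E
```

```text
time_s: 17.2
tool_pos: [0.5787, -0.014, 0.1576]
ee_rot: [3.138, 0.0, 1.482]
ft_force: [0.4, -0.2, 0.1]
opening: 0.0477
grip_force: 58.0
at [ 0.578  -0.0139  0.1566] [179.9   0.   84.9] q6 -0.08 t 17.25 open 0.0475 grip 58.0
twist 0.0 shift cm [ 0.03 -0.11  8.66]
```

View pics/s5.png

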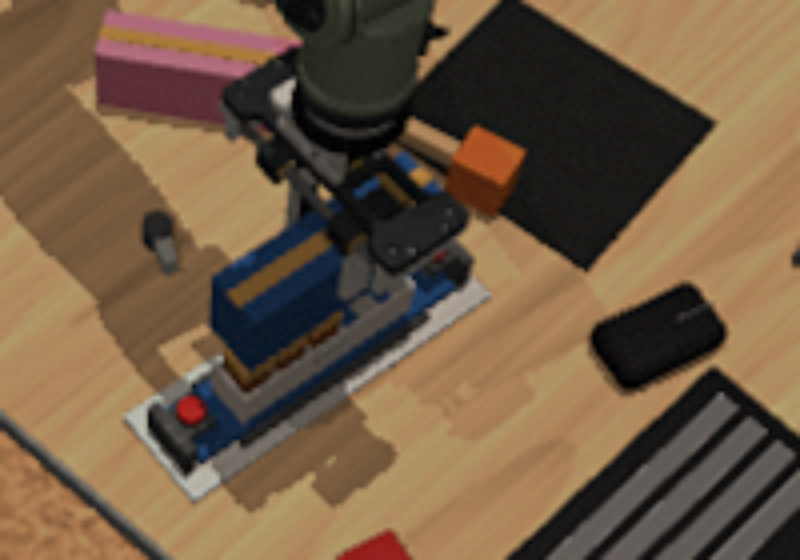

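Lid is lifted level and clear, with gold caps on a run of tubes showing under it (235–345, 330–385 in the crop) and the base down. Next, carry it to the +y half of the pad.

```bash
python3 -m jog '[[[4,0,0,-2,0],[4,4.5,-0.81,0,0],[4,4.5,-0.81,0,0],[4,4.5,-0.81,0,0],[4,4.5,-0.81,0,0],[4,4.5,-0.81,0,0],[4,4.5,-0.81,0,0],[4,4.5,-0.81,0,0],[4,4.4,-0.81,0,0],[4,0,0,0,0]]]'
python3 -m jog '[[[4,0,0,0,7.85],[4,0,0,0,7.85],[4,0,0,0,7.85],[4,0,0,0,7.85],[4,0,0,0,7.85],[4,0,0,0,7.85],[4,0,0,0,7.85],[4,0,0,0,7.85],[4,0,0,0,7.85],[4,0,0,0,7.85]]]'
python3 - <<'E'
from h import *
im,c=wr('w6');t=eyes.capture('top');s=eyes.capture('scene');np.save('top6.npy',t);np.save('sc6.npy',s)
print('mallet',[(a,onz('wrist',(x,y),.052,c).round(4)) for a,x,y,k in blobs(im,ORANGE,200)],[(a,x,y,onz('scene',(x,y),.052).round(4)) for a,x,y,k in blobs(s,ORANGE,30,(300,100,450,230))])
cv2.imwrite('pics/m6.png',np.hstack([cv2.resize(im,(400,300)),cv2.resize(s[100:250,250:450],(400,300))])[:,:,::-1])
go((.545,.3497,.052),6.4)
E
```

```text
time_s: 18.25
tool_pos: [0.5426, 0.3549, 0.1744]
ee_rot: [-3.14, -0.002, 1.488]
ft_force: [0.3, -0.4, -1.5]
opening: 0.0474
grip_force: 58.0
time_s: 19.25
tool_pos: [0.5444, 0.3484, 0.1744]
ee_rot: [3.141, 0.002, 0.105]
ft_force: [-0.8, -0.3, -0.5]
opening: 0.0473
grip_force: 58.0
mallet [(807.0, array([0.5589, 0.2151]))] [(109.5, 351.33028919330286, 169.0380517503805, array([0.5614, 0.2025]))]
at [0.5445 0.3486 0.1746] [1.8e+02 1.0e-01 6.5e+00] q6 1.89 t 19.4 open 0.0478 grip 58.0
twist 0.1 shift cm [ 0.07 -0.1  12.26]
```

View pics/m6.png

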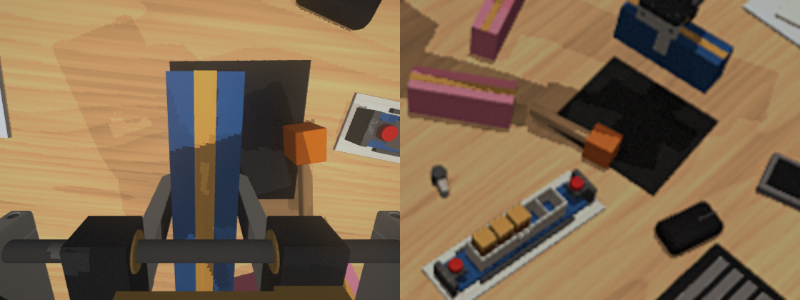

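The mallet has been knocked toward the pad's -y edge (crop (600,145), about (0.56,0.205)); I'll set it back after placing the lid. Three gold-capped tubes are visible at (485,240), (502,228) and (520,215), with the two cells at the pin_l end empty.

```bash
python3 -m jog '[[[4,0.05,-0.1,3,0],[4,0,0,4,0],[4,0,0,3,0],[4,0,0,1.2,0],[4,0,0,0.6,0],[4,0,0,0.3,0],[4,0,0,0,0]]]'
python3 -c "
from h import *
go((.545,.3497,.05),6.4)"
```

```text
time_s: 20.1
tool_pos: [0.5462, 0.3511, 0.0559]
ee_rot: [-3.141, -0.002, 0.112]
ft_force: [-0.1, 1.4, -0.5]
opening: 0.0474
grip_force: 58.0
at [0.5462 0.3511 0.0559] [-1.8e+02 -1.0e-01  6.4e+00] q6 1.9 t 20.1 open 0.0474 grip 58.0
twist 0.0 shift cm [-0.14  0.12  0.59]
```

```bash
python3 -m jog '[[[4,0,0,0.3,0],[4,0,0,0,0]]]'; python3 -m jog '[[[4,0,0,0.3,0],[4,0,0,0,0]]]'
```

```text
time_s: 20.3
tool_pos: [0.5457, 0.3509, 0.0525]
ee_rot: [-3.141, -0.002, 0.112]
ft_force: [-0.1, 0.3, -1.2]
opening: 0.0478
grip_force: 58.0
time_s: 20.5
tool_pos: [0.5461, 0.3511, 0.0499]
ee_rot: [-3.141, -0.002, 0.112]
ft_force: [1.0, 1.4, 3.3]
opening: 0.0477
grip_force: 58.0
```

```bash
python3 -m jog '[[[6,0,0,0,0],[8,0,0,0,0],[9,0,0,0,0],[9,0,0,0,0],[9,0,0,-3,0],[9,0,0,-4.5,0],[9,0,0,-5,0],[9,0,0,-4.5,0],[9.4,-0.5,4.8,0,0],[9.4,-0.5,4.8,0,0]]]'
python3 -m jog '[[[9.4,-0.5,4.8,0,0],[9.4,0,0,0,0],[9.4,0,0,0,0]]]'
python3 - <<'E'
from h import *
im,c=wr('w7',True)
print('mallet',[(a,x,y,cv2.minAreaRect(k),onz('wrist',(x,y),.052,c).round(4)) for a,x,y,k in blobs(im,ORANGE,200)])
go((.56,.205,.047),6.4)
E
```

```text
time_s: 21.5
tool_pos: [0.5471, 0.2545, 0.2214]
ee_rot: [-3.141, -0.006, 0.115]
ft_force: [0.5, -0.5, -1.0]
opening: 0.0939
grip_force: 0.0
time_s: 21.8
tool_pos: [0.5464, 0.2049, 0.2185]
ee_rot: [-3.141, -0.0, 0.109]
ft_force: [0.2, 0.2, -0.7]
opening: 0.0942
grip_force: 0.0
mallet [(1475.5, 287.0302722241048, 182.68665988930303, ((286.8843994140625, 182.65216064453125), (42.15532302856445, 37.606510162353516), 82.23483276367188), array([0.5601, 0.2073]))]
at [0.5463 0.206  0.2185] [-180.    -0.     6.4] q6 1.67 t 21.85 open 0.094 grip 0.0
twist -0.0 shift cm [ 1.35  0.25 17.15]
```

View pics/w7.png

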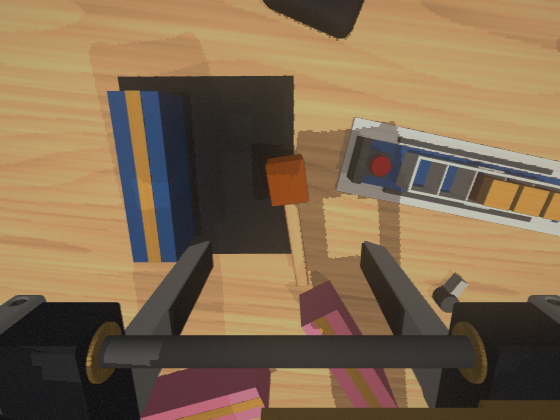

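The lid stands on the pad's left half (150,178). The mallet straddles the pad's right edge at (287,182), turned about 8° more than the tool, so I'll regrip it and move it inward.

```bash
python3 -m jog '[[[9.4,1.4,0,0,-7.5],[9.4,0,0,4,0],[9.4,0,0,4,0],[9.4,0,0,4,0],[9.4,0,0,3.5,0],[9.4,0,0,1.6,0],[9.4,0,0,0,0],[3,0,0,0,0],[3,0,0,0,0],[3,0,0,0,0]]]' 50
python3 -m jog '[[[3,0,0,0,0],[3,0,0,0,0],[3,0,0,0,0],[3,0,0,0,0]]]'
python3 -c "
from h import *
go((.560,.240,.065),6.4)"
```

```text
time_s: 22.85
tool_pos: [0.5621, 0.2079, 0.0499]
ee_rot: [3.141, -0.005, 0.243]
ft_force: [-0.3, 0.6, 0.1]
opening: 0.0732
grip_force: 0.0
time_s: 23.25
tool_pos: [0.5603, 0.207, 0.0477]
ee_rot: [3.141, -0.0, 0.243]
ft_force: [0.2, -0.5, 1.8]
opening: 0.0415
grip_force: 45.5
at [0.5603 0.207  0.0477] [180.   -0.   13.9] q6 1.54 t 23.25 open 0.0415 grip 45.5
twist 7.5 shift cm [ 0.34 -3.29 -1.73]
```

```bash
python3 -m jog '[[[3,0,0,-1.8,0],[3,0,0,0,7.5],[3,0.15,-1.6,0,0],[3,0.15,-1.7,0,0],[3,0,0,0,0],[3,0,0,1.2,0],[3,0,0,0.5,0],[3,0,0,0,0]]]'
python3 -m jog '[[[3,0,0,0.1,0],[3,0,0,0,0],[5,0,0,0,0],[7,0,0,0,0],[9,0,0,0,0],[9,0,0,0,0]]]'
python3 -c "
from h import *
go((.573,-.05,.22),84.8)"
```

```text
time_s: 24.05
tool_pos: [0.5588, 0.2404, 0.0476]
ee_rot: [3.141, 0.002, 0.112]
ft_force: [-0.6, 0.5, -0.9]
opening: 0.0415
grip_force: 50.0
time_s: 24.65
tool_pos: [0.5596, 0.2404, 0.0473]
ee_rot: [3.142, -0.0, 0.112]
ft_force: [0.5, 0.3, -0.2]
opening: 0.0703
grip_force: 0.0
at [0.5596 0.2404 0.0473] [180.   -0.    6.4] q6 1.72 t 24.65 open 0.0703 grip 0.0
twist -78.4 shift cm [-28.8    3.96 -17.27]
```

```bash
python3 -m jog '[[[9,0,0,-2,0],[9.4,0,0,-5,0],[9.4,0,0,-5,0],[9.4,0,0,-5,0],[9.4,0,0,0,-7.9],[9.4,0,0,0,-7.9],[9.4,0,0,0,-7.9],[9.4,0,0,0,-7.9],[9.4,0,0,0,-7.9],[9.4,0,0,0,-7.9]]]'
python3 -m jog '[[[9.4,0,0,0,-7.9],[9.4,0,0,0,-7.9],[9.4,0,0,0,-7.9],[9.4,0,0,0,-7.5],[9.4,-4.8,0.5,0,0],[9.4,-4.8,0.5,0,0],[9.4,-4.8,0.5,0,0],[9.4,-4.8,0.5,0,0],[9.4,-4.8,0.5,0,0],[9.4,-4.8,0.5,0,0]]]'
python3 -m jog '[[[9.4,-4.8,0,0,0],[9.4,-2.4,0,0,0],[9.4,0,0,0,0],[9.4,0,0,0,0]]]'
python3 - <<'E'
from h import *
im,c=wr('w8',True)
go((.573,-.05,.22),84.8)
for y in(-.066,-.033,0,.033,.066):
  a=np.radians(-5.2);p=np.array([.5775-y*np.sin(a),-.0137+y*np.cos(a),.076]);print(y,p.round(4),proj('wrist',p,c).round(0))
E
```

```text
time_s: 25.65
tool_pos: [0.5595, 0.2404, 0.2173]
ee_rot: [3.141, 0.0, 0.945]
ft_force: [-0.7, 0.0, -0.0]
opening: 0.0942
grip_force: 0.0
time_s: 26.65
tool_pos: [0.5641, -0.0509, 0.2176]
ee_rot: [3.141, 0.0, 1.484]
ft_force: [0.8, 0.5, 0.2]
opening: 0.0937
grip_force: 0.0
time_s: 27.05
tool_pos: [0.5579, -0.1209, 0.2173]
ee_rot: [-3.141, -0.001, 1.482]
ft_force: [-0.2, -0.3, 0.6]
opening: 0.0937
grip_force: 0.0
at [ 0.5579 -0.12    0.2173] [-180.   -0.   85.] q6 -0.28 t 27.1 open 0.094 grip 0.0
twist 0.2 shift cm [ 7.11  0.86 -0.27]
-0.066 [ 0.5715 -0.0794  0.076 ] [297. 162.]
-0.033 [ 0.5745 -0.0466  0.076 ] [298. 127.]
0 [ 0.5775 -0.0137  0.076 ] [298.  90.]
0.033 [0.5805 0.0192 0.076 ] [299.  51.]
0.066 [0.5835 0.052  0.076 ] [299.   8.]
```

View pics/w8.png

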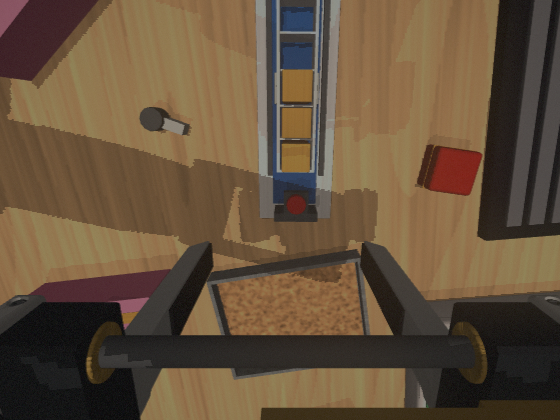

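Three gold caps are at (296,157), (296,122) and (297,86), and the two far cells at (297,55) and (298,18) are empty. The caps sit 4 px (about 4 mm) off my prediction in y, so I'll split the difference.

```bash
python3 -m jog '[[[9.4,4.4,0.93,0,0],[9.4,0,0,4,0],[9.4,0,0,4,0],[9.4,0,0,3,0],[9.4,0,0,2.2,0],[9.4,0,0,1.1,0],[9.4,0,0,0,0],[2,0,0,0,0],[2,0,0,0,0],[2,0,0,0,0]]]' 30
python3 -m jog '[[[2,0,0,0,0],[2,0,0,0,0],[2,0,0,0,0],[2,0,0,0,0]]]'
python3 -c "
from h import *
go((.548,-.35,.067),84.9)"
```

```text
time_s: 28.1
tool_pos: [0.5724, -0.078, 0.0761]
ee_rot: [3.138, 0.001, 1.484]
ft_force: [-0.5, -0.3, -0.6]
opening: 0.0733
grip_force: 0.0
time_s: 28.5
tool_pos: [0.5711, -0.0778, 0.0745]
ee_rot: [3.142, 0.0, 1.483]
ft_force: [-0.6, 0.4, -0.1]
opening: 0.0413
grip_force: 0.0
at [ 0.5711 -0.0778  0.0745] [180.   0.  85.] q6 -0.2 t 28.5 open 0.0413 grip 0.0
twist 0.1 shift cm [-27.32   0.12   0.75]
```

```bash
python3 -m jog '[[[2,0,0,0,0],[2,0,0,0,0],[2,0,0,0,0],[2,0,0,-1,0],[2,0,0,-2,0],[2,0,0,-4,0],[2,0,0,0,0]]]' 40
```

```text
time_s: 29.2
tool_pos: [0.5756, -0.0789, 0.1511]
ee_rot: [3.129, 0.002, 1.484]
ft_force: [1.3, -0.5, 0.7]
opening: 0.028
grip_force: 40.0
```

```bash
python3 -m jog '[[[2,-4.55,0,0,0],[2,-4.55,0,0,0],[2,-4.55,0,0,0],[2,-4.55,0,0,0],[2,-4.55,0,0,0],[2,-4.55,0,0,0],[2,0,0,0,0],[2,0,0,4,0],[2,0,0,2,0],[2,0,0,0,0]]]'
python3 -c "
from h import *
eyes.capture('top')
go((.548,-.35,.067),84.9)"
```

```text
time_s: 30.2
tool_pos: [0.5444, -0.3466, 0.0797]
ee_rot: [-3.134, -0.006, 1.484]
ft_force: [-1.2, -0.1, -2.0]
opening: 0.0276
grip_force: 40.0
at [ 0.5459 -0.3478  0.0821] [-179.8   -0.2   85. ] q6 -0.61 t 30.25 open 0.0278 grip 40.0
twist 0.1 shift cm [-0.2   0.23  1.51]
```

```bash
python3 -m jog '[[[2,0,0,1,0],[2,0,0,0.5,0],[2,0,0,0,0],[4,0,0,0,0],[6,0,0,0,0],[6,0,0,0,0],[6,0,0,-4,0],[9.4,0,0,-5,0],[9.4,0,0,0,0]]]'
python3 -c "
from h import *
s=eyes.capture('scene');cv2.imwrite('pics/s9.png',cv2.resize(s[180:320,160:360],(800,560))[:,:,::-1])
go((.574,-.044,.16),84.9);go((.574,-.044,.074),84.9)"
```

```text
time_s: 31.15
tool_pos: [0.5519, -0.3534, 0.169]
ee_rot: [3.128, 0.01, 1.483]
ft_force: [1.6, -0.7, 0.7]
opening: 0.0725
grip_force: 0.0
at [ 0.5503 -0.3522  0.1655] [179.5   0.4  85. ] q6 -0.61 t 31.2 open 0.0763 grip 0.0
twist 0.1 shift cm [30.91 -0.38  0.55]
at [ 0.5503 -0.3522  0.1655] [179.5   0.4  85. ] q6 -0.61 t 31.2 open 0.0763 grip 0.0
twist 0.1 shift cm [30.91 -0.38  9.15]
```

View pics/s9.png

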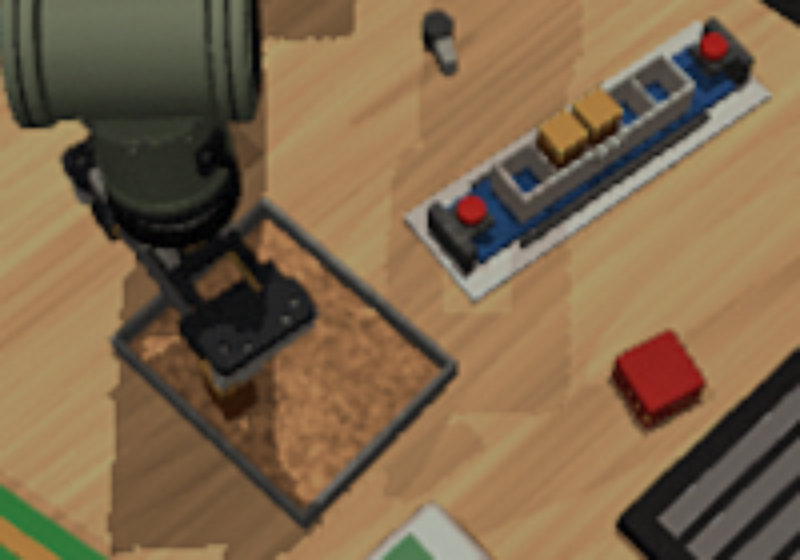

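Tube A stands in the tray at (235,390) under the jaws. Tubes B (563,138) and C (598,112) remain in the box.

```bash
python3 -m jog '[[[9.4,4.4,0,0,0],[9.4,4.4,0,0,0],[9.4,4.4,0,0,0],[9.4,4.4,0,0,0],[9.4,4.4,0,0,0],[9.4,4.4,0,0,0],[9.4,4.4,0,0,0],[9.4,0,0,0,0],[9.4,0,0,0,0],[9.4,0,0,0,0]]]'
python3 -c "
from h import *
go((.574,-.044,.074),84.9)"
```

```text
time_s: 32.2
tool_pos: [0.5737, -0.0438, 0.1588]
ee_rot: [-3.141, 0.0, 1.483]
ft_force: [1.1, -0.6, 0.1]
opening: 0.0943
grip_force: 0.0
at [ 0.5737 -0.0438  0.1588] [-179.9    0.    85. ] q6 -0.14 t 32.2 open 0.0943 grip 0.0
twist 0.1 shift cm [-0.02  0.03  8.48]
```

```bash
python3 -m jog '[[[9.4,0,0,3.5,0],[9.4,0,0,3,0],[9.4,0,0,2,0],[9.4,0,0,0,0],[2,0,0,0,0],[2,0,0,0,0],[2,0,0,0,0],[2,0,0,0,0],[2,0,0,0,0],[2,0,0,0,0]]]'
python3 -m jog '[[[2,0,0,0,0],[2,0,0,0,0],[2,0,0,0,0],[2,0,0,0,0],[2,0,0,-1,0],[2,0,0,-2,0],[2,0,0,-4,0],[2,0,0,-1,0],[2,0,0,0,0],[2,0,0,0,0]]]'
python3 -c "
from h import *
go((.548,-.303,.067),84.9)"
```

```text
time_s: 33.2
tool_pos: [0.5744, -0.0428, 0.0749]
ee_rot: [3.141, 0.0, 1.484]
ft_force: [0.3, 0.1, -0.5]
opening: 0.0492
grip_force: 0.0
time_s: 34.2
tool_pos: [0.5734, -0.0427, 0.1536]
ee_rot: [-3.14, -0.0, 1.484]
ft_force: [-0.4, -0.8, -0.7]
opening: 0.0278
grip_force: 40.0
at [ 0.5734 -0.0427  0.1536] [-179.9   -0.    85. ] q6 -0.14 t 34.2 open 0.0278 grip 40.0
twist 0.1 shift cm [-26.16  -0.22   8.66]
```

```bash
python3 -m jog '[[[2,-4.35,0,0,0],[2,-4.35,0,0,0],[2,-4.35,0,0,0],[2,-4.35,0,0,0],[2,-4.35,0,0,0],[2,-4.35,-0.2,0,0],[2,0,0,0,0],[2,0,0,4,0],[2,0,0,2.5,0],[2,0,0,1.3,0]]]'
python3 -m jog '[[[2,0,0,0.5,0],[2,0,0,0.2,0],[2,0,0,0,0]]]'
python3 -c "
from h import *
go((.548,-.303,.067),84.9)"
```

```text
time_s: 35.2
tool_pos: [0.5463, -0.2999, 0.0712]
ee_rot: [-3.134, -0.005, 1.484]
ft_force: [0.5, 0.1, -1.1]
opening: 0.0279
grip_force: 40.0
time_s: 35.5
tool_pos: [0.5502, -0.3028, 0.0703]
ee_rot: [3.14, 0.001, 1.484]
ft_force: [-0.2, -0.2, -0.8]
opening: 0.0276
grip_force: 40.0
at [ 0.5502 -0.3028  0.0703] [179.9   0.   85. ] q6 -0.55 t 35.5 open 0.0276 grip 40.0
twist 0.1 shift cm [-0.04 -0.21  0.33]
```

```bash
python3 -m jog '[[[2,0,0,0.3,0],[2,0,0,0.1,0],[2,0,0,0,0],[4,0,0,0,0],[6,0,0,0,0],[6,0,0,0,0],[6,0,0,-4,0],[9.4,0,0,-5,0],[9.4,0,0,0,0],[9.4,0,0,0,0]]]'
python3 -c "
from h import *
go((.577,-.011,.16),84.9)"
```

```text
time_s: 36.5
tool_pos: [0.5507, -0.3036, 0.1579]
ee_rot: [3.137, 0.003, 1.484]
ft_force: [-1.3, -0.6, 0.3]
opening: 0.0804
grip_force: 0.0
at [ 0.5507 -0.3036  0.1579] [1.798e+02 1.000e-01 8.500e+01] q6 -0.55 t 36.5 open 0.0804 grip 0.0
twist 0.1 shift cm [ 2.938e+01  2.000e-02 -2.100e-01]
```

```bash
python3 -m jog '[[[9.4,4.9,0,0,0],[9.4,4.9,0,0,0],[9.4,4.9,0,0,0],[9.4,4.9,0,0,0],[9.4,4.9,0,0,0],[9.4,4.9,0,0,0],[9.4,0,0,0,0],[9.4,0,0,0,0],[9.4,0,0,3.5,0],[9.4,0,0,3,0]]]'
python3 -m jog '[[[9.4,0,0,1.9,0],[9.4,0,0,0,0],[9.4,0,0,0,0]]]'
python3 -c "
from h import *
go((.577,-.011,.074),84.9)"
```

```text
time_s: 37.5
tool_pos: [0.5752, -0.0115, 0.0895]
ee_rot: [3.141, 0.001, 1.482]
ft_force: [-0.9, 0.3, -0.2]
opening: 0.0939
grip_force: 0.0
time_s: 37.8
tool_pos: [0.5746, -0.0112, 0.0709]
ee_rot: [-3.14, 0.0, 1.482]
ft_force: [0.8, 0.0, -0.6]
opening: 0.094
grip_force: 0.0
at [ 0.5746 -0.0112  0.0709] [-179.9    0.    84.9] q6 -0.08 t 37.8 open 0.094 grip 0.0
twist -0.0 shift cm [ 0.04  0.24 -0.31]
```

```bash
python3 -m jog '[[[2,0,0.2,-0.3,0],[2,0,0,0,0],[2,0,0,0,0],[2,0,0,0,0],[2,0,0,0,0],[2,0,0,0,0],[2,0,0,0,0],[2,0,0,0,0],[2,0,0,0,0],[2,0,0,0,0]]]'
python3 -m jog '[[[2,0,0,0,0],[2,0,0,-1,0],[2,0,0,-2,0],[2,0,0,-4,0],[2,0,0,-1,0],[2,0,0,0,0],[2,0,0,0,0]]]'
python3 -c "
from h import *
go((.549,-.257,.067),84.9)"
```

```text
time_s: 38.8
tool_pos: [0.577, -0.0099, 0.0744]
ee_rot: [-3.141, -0.0, 1.484]
ft_force: [-0.9, -0.7, -0.6]
opening: 0.0277
grip_force: 40.0
time_s: 39.5
tool_pos: [0.5763, -0.0098, 0.1536]
ee_rot: [-3.14, -0.0, 1.484]
ft_force: [0.1, -0.1, -1.1]
opening: 0.0274
grip_force: 40.0
at [ 0.5763 -0.0098  0.1536] [-179.9   -0.    85. ] q6 -0.08 t 39.5 open 0.0274 grip 40.0
twist 0.1 shift cm [-24.86  -0.52   8.66]
```

```bash
python3 -m jog '[[[2,-4.14,0,0,0],[2,-4.14,0,0,0],[2,-4.14,-0.1,0,0],[2,-4.14,-0.1,0,0],[2,-4.14,-0.1,0,0],[2,-4.14,-0.2,0,0],[2,0,0,0,0],[2,0,0,0,0],[2,0,0,4,0],[2,0,0,2.5,0]]]'
python3 -m jog '[[[2,0,0,1.5,0],[2,0,0,0.4,0],[2,0,0,0,0],[2,0,0,0,0]]]'
python3 -c "
from h import *
go((.549,-.257,.067),84.9)"
```

```text
time_s: 40.5
tool_pos: [0.5494, -0.2545, 0.0869]
ee_rot: [-3.139, -0.002, 1.485]
ft_force: [-0.2, 0.7, -2.0]
opening: 0.0277
grip_force: 40.0
time_s: 40.9
tool_pos: [0.5516, -0.2572, 0.0718]
ee_rot: [3.139, 0.001, 1.484]
ft_force: [0.1, 0.6, -0.4]
opening: 0.0276
grip_force: 40.0
at [ 0.5516 -0.2572  0.0718] [1.799e+02 1.000e-01 8.500e+01] q6 -0.49 t 40.9 open 0.0276 grip 40.0
twist 0.1 shift cm [-0.01 -0.26  0.48]
```

```bash
python3 -m jog '[[[2,0,0,0.4,0],[2,0,0,0.1,0],[2,0,0,0,0],[4,0,0,0,0],[6,0,0,0,0],[6,0,0,0,0],[6,0,0,-4,0],[9.4,0,0,-5,0],[9.4,0,0,-4,0],[9.4,-3,-3,0,0]]]'
python3 -m jog '[[[9.4,-3,-3.5,0,0],[9.4,-3,-3.5,0,0],[9.4,-3,-3.5,0,0],[9.4,-3,-3.5,0,0],[9.4,0,0,0,0],[9.4,0,0,0,0],[9.4,0,0,0,0]]]'
python3 - <<'E'
from h import *
s=eyes.capture('scene');t=eyes.capture('top')
cv2.imwrite('pics/f1.png',cv2.resize(t[110:270,110:390],(800,457))[:,:,::-1]);cv2.imwrite('pics/f2.png',cv2.resize(s[110:320,170:450],(800,600))[:,:,::-1])
go((0.4,-.4,.3),84.9)
for bx in((265,215,295,245),(325,170,355,205)):print([(x,y,a) for a,x,y,k in blobs(s,RED,8,bx)])
E
```

```text
time_s: 41.9
tool_pos: [0.5243, -0.2851, 0.204]
ee_rot: [3.126, 0.007, 1.489]
ft_force: [0.4, -0.9, 1.1]
opening: 0.0799
grip_force: 0.0
time_s: 42.6
tool_pos: [0.3687, -0.3911, 0.1955]
ee_rot: [3.141, -0.0, 1.484]
ft_force: [0.8, 0.5, 0.7]
opening: 0.0939
grip_force: 0.0
at [ 0.3691 -0.3907  0.1954] [180.   -0.   85.1] q6 -0.89 t 42.7 open 0.094 grip 0.0
twist 0.2 shift cm [ -0.65   3.16 -10.46]
[(277.40909090909093, 232.03030303030303, 33.0)]
[(338.0, 191.21505376344084, 31.0)]
```

View pics/f2.png

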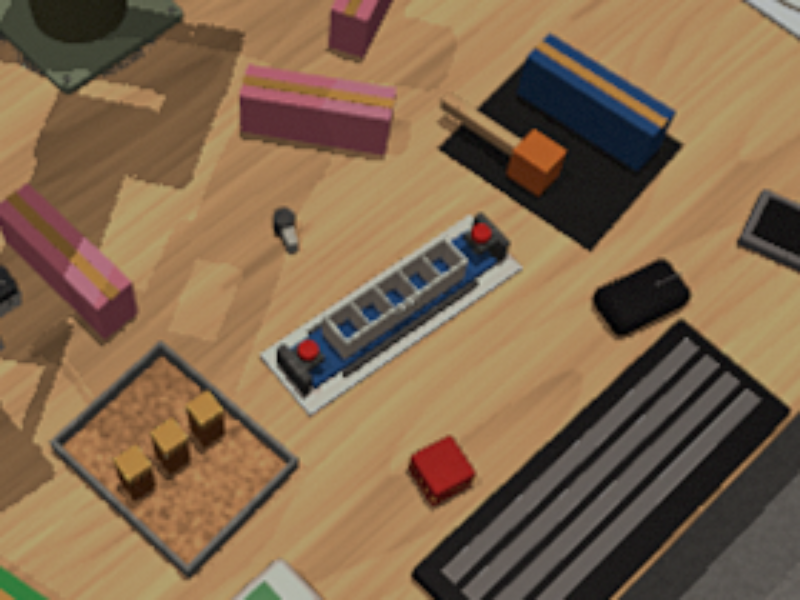

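View pics/f1.png

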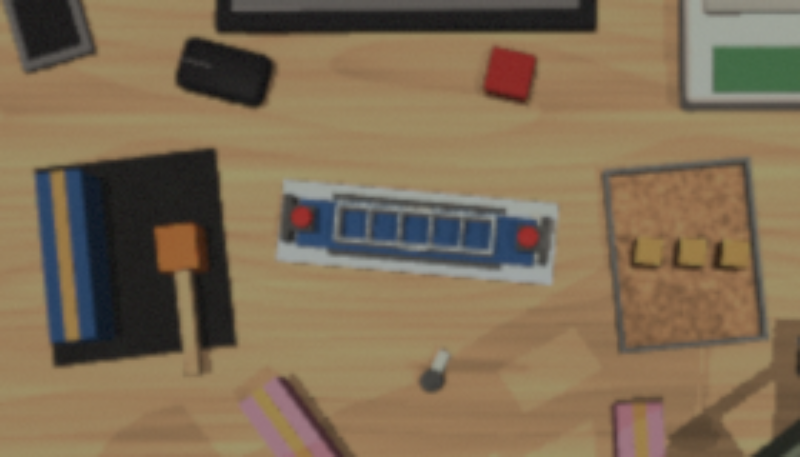

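The views show all five cells empty and three tubes standing in the tray (top crop (648,252), (690,252), (735,252)). Both pins are down, the lid is on the pad at (75,250), and the mallet stands apart from it at (180,248). The bystanders are unmoved. Handing in.

```bash
python3 -c "
from station import r
print(r.finish_job())"
```

```text
the job is handed in; nothing more can be done
None
```

The job is handed in, though no verdict came back: both pins read home in the pictures, the base stayed down, all three tubes stand in the tray, and the lid is mouth down on the pad with the mallet beside it, not touching.

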